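# Clear the optics case, try its latch and hold the cover open

## Robot

A 6-joint arm with a two-finger parallel gripper is mounted at the origin on a cart in front of the work surface, level with it; the furniture and walls round the work are solid. World frame = base frame: x ahead of the robot, y to its left, z up, the work surface at z = 0. Lengths are in m, angles in rad, forces in N, time in s.
With the tool pointing down it reaches from about 0.375 to 0.975 m from the base axis. Payload 3.8 kg.
Tool frame: the origin (TCP) lies between the finger pads, 19 mm behind the fingertips; this is the grasp point; z points along the fingers, y is the line along which they close (so a half turn about z gives the same grasp; the last joint's range is limited). The gripper opens to 85 mm and grips with 20 to 120 N. Pads are 22 mm wide; open, the fingers measure 114 mm over their backs; the gripper's body (76 mm by 85 mm) begins 54 mm behind the grasp point. The pads swing forward as they close: fully open they stand 13 mm farther back than shut.
Start: joints at [-1.271, 0.264, 1.604, -0, 1.274, -0.037], TCP at [0.223, -0.637, 0.25] pointing down, gripper open.
Joint ranges: [-2.63, 2.63], [-0.94, 2.18], [0.31, 2.57], [-1.31, 4.45], [0, 2.66], [-2.55, 2.55]. Speed limits (rad/s): [2.57, 2.57, 3.14, 3.14, 3.14, 3.14].

## Interface

Orientations are given as a rotation vector (axis times angle).
In Python, from workcell import status, read_camera, workorder, masks_of gives the robot as it stands.
- The arm moves only by the tool drive_tool, never from a script. Its argument "rows" is a list of rows, each a list of 7 numbers: the turn, a rotation vector about the tool's x, y, z in degrees, then the shift along the tool's x, y, z in m, then the opening, from 0 (shut) to 1 (fully open). In form: [[ax, ay, az, tx, ty, tz, claw], ...]. A call has 1 to 8 rows; each row shifts and turns the commanded pose from where the row before left it, along the tool's axes as they then stand; what a row does not reach is not made up. A row lasts 1/12 s, in which the tool goes at most 41.7 mm and 7.16 degrees, less where a joint would pass 70% of its speed; a pose out of reach is approached as far as the arm can. A call is refused whole if a number of a shift passes 0.0417 or a number of a turn 7.16, either way. A call with a gripper value outside its range is refused whole. The fingers move at their own pace and stop on an object; "force" is the grip in N (left out, the last holds). Time passes only in rows, so rows that do not move let the fingers close. It gives the time, the measured TCP pose, the force, the opening and the grip force at its end, in the units of the state.
- status.read_state(): the state, without advancing time (a new reading comes with each control period).
- read_camera(name): name is "side" or "top"; returns a dict with "color" (400x640x3 uint8, red, green, blue), "intrinsics" (3x3 intrinsics, pixels), "world_from_camera" (4x4, takes a point from camera to world coordinates). Camera axes: x right, y up, looking along -z (the intrinsics and any distortion apply to the point x, -y, -z); pixel columns grow to the right and rows downward; lengths in m; the calibration is good to about 2 mm. A picture is of the moment at which its call begins. There is no depth.
- workorder.finish_job(): hands the job in; it is judged then, once.
Trained networks look in a picture, given as the dict that the camera call returned (one of the last four; its "shot" number tells which), for a name from the list of things; names that differ only in an ending like _2 or _b are one class to them, and where a whole thing is asked for, a point or a joint stands for the part that bears it (a point fixed in the world has none). Each returns a list of dicts, best first, with "score" (0 to 1); they miss things now and then, are a little off and sometimes report something else, mostly with a low value. They report only what shows in the picture. A call takes as long as a camera call. They do not tell look-alikes from the thing itself.
- masks_of(picture, name): "mask" (400x640 bool, what is visible of it) and "bbox" ([left, top, right, bottom] in pixels, round what is visible of it).
The state is a dict: "time": time; "q": joint angles; "joint_vel": joint speeds; "joint_torque": joint torques, N m; "tool_pos": TCP position; "tcp_rot": TCP orientation; "wrist_force": force on the tool from outside, world axes, zero at the start; "torque": the same for the moment, N m; "width": opening from 0.0 (shut) to 1.0 (fully open); "grip_force": force on a finger pad.
Only numpy, scipy, OpenCV 4.12 (cv2) and the standard library are available. Lean on these libraries where they do the work, as an engineer would, in place of code of your own. Each camera call takes 0.05 s, during which the arm holds its last target. There are 200 camera calls.

## Task

Two flat boxes of cover slips lie on the closed cover of the grey optics case: move them onto the pile of two like boxes on the table, one after the other, so that the column of four stands square, and let go of them. Then take the round black knob at the front of the cover and tug it lightly to learn whether the latch has caught; if the cover does not come, do not force it but turn the knob anticlockwise (seen from above) until it lets go, which takes less than a quarter turn. Lift the cover by its knob until it stands about 60 degrees open and finish still gripping the knob and holding the cover there, for it falls shut by itself; leave the bottle, the jar and the dish on the table where they are.

Things in the scene. Friction and masses are not known exactly. Their poses are not given: they have to be found in the camera images.
- case: fixed grey sheet-steel case, 180 (x) x 250 (y) mm, open body 70 mm high, closed by the cover; origin at the centre of its underside on the table; its -x side is the front, where the knob is. With the cover shut its flat top is 74.5 mm above the table.
- cover: the case's cover, a flat sheet 186 (x) x 256 (y) x 4 mm, hinged along the back of the case; its origin lies in the middle of the hinge line, 94 mm behind the case's centre and 71 mm above the table; its y runs along the hinge line, its -x points to the front edge when shut, its z out of the cover; the cover's top face is 3.5 mm above the hinge line. The latch knob belongs to it.
- cover_hinge (a joint): opening angle of the cover in rad: 0 shut, grows as the front edge rises, stop at 1.5. The cover weighs about 0.4 kg and falls shut when let go; lifting it at the knob takes 2 to 3 N.
- knob_grip (a point): grip point of the latch knob: on its axis, 21 mm above the cover's top face, 162 mm in front of the hinge line, mid-width. The knob is a round black knurled cylinder, 29 mm across, its top 33.5 mm above the cover; it turns about its axis (upright when shut) without stops, with light friction (0.03 N m), and stays where it is left, so it may be let go and taken again after turning.
- catch_plate: slotted plate hidden under the knob; origin 61.5 mm above the table. A 26 mm crossbar turning with the knob comes out through its slot only within about 30 degrees of the slot's line, and is clear of it at 12 mm of rise. It may start free or caught, unseen. If caught, up to 60 degrees anticlockwise frees it. Caught: about 3 mm of play at the knob, then a hard stop that bears 80 N.
- box_left: flat box of cover slips with a grey and white lid, 50 (own x) x 66 (own y) x 18 (z) mm, closed, about 35 g; origin at the centre of its underside, z up. Starts on the cover, left of the middle (+y in the case's frame), its long side roughly front to back.
- box_right: flat box of cover slips with a grey and white lid, 50 (own x) x 66 (own y) x 18 (z) mm, closed, about 35 g; origin at the centre of its underside, z up. Starts on the cover, right of the middle (-y in the case's frame), its long side roughly front to back.
- pile_low: flat box of cover slips with a grey and white lid, 50 (own x) x 66 (own y) x 18 (z) mm, closed, about 35 g; origin at the centre of its underside, z up. The lowest box of the pile, on the table. The eyepieces of the microscope overhang the table to the right of it, 0.37 to 0.44 m up, about x 0.43 to 0.52, y -0.35 to -0.22 m: keep the arm out of there.
- pile_top: flat box of cover slips with a grey and white lid, 50 (own x) x 66 (own y) x 18 (z) mm, closed, about 35 g; origin at the centre of its underside, z up. Lies on pile_low at the start; its top is 36 mm above the table.
- wash_bottle: white dropper bottle, 40 mm across, 104 mm high, standing at the front left of the table; bystander; origin at the centre of its underside.
- bell_jar: small clear jar with a black foot, 48 mm across, 69 mm high, on the table at the right, beyond the pile; bystander; origin at the centre of its underside.
- dish: flat clear dish, 60 mm across, 14 mm high, on the table near its front edge; bystander; origin at the centre of its underside.
Mind the look-alikes: they are no part of the job. Leave any brown look-alike of the box_right alone.

How it is judged:
By the outcome, as a careful person would: the job done as asked, in the order asked, and still so for the second after the job is handed in, while the arm keeps its last pose, push and grip.
It also fails if it takes over 72 s, if anything falls off the work surface, if the arm or the gripper's body presses on something with over 40 N, if the wrist force passes 120 N, or if a joint passes its speed limit or range.

## Working session

There is one attempt and no reset: what is moved stays moved. The work goes in short steps, Python scripts to look and compute and a tool call to move; the robot and the scene stay as the last step left them, time stands still between calls to the robot, and variables do not carry over. Pictures are saved under pics/ and viewed, at most 10 in all, crops included, and the job is handed in when it is done.

Besides the shell and the picture viewer there is one more tool, called after ">>>" by a JSON object that holds its "api" and its "payload". drive_tool: Moves the arm, as the interface text tells. Its arguments: {"type":"object","properties":{"rows":{"type":"array"},"force":{"type":"number"}},"required":["rows"]}

```bash
ls; mkdir -p pics; python3 - <<'E'
from workcell import status, read_camera, masks_of
import cv2, numpy as np
print(status.read_state())
for n in ["top","side"]:
    p=read_camera(n); cv2.imwrite(f"pics/{n}0.png",p["color"][:,:,::-1])
    print(n,p["intrinsics"].tolist(),np.round(p["world_from_camera"],4).tolist(),[k for k in p])
    for o in ["box_left","cover","knob_grip","case","wash_bottle","bell_jar","dish"]:
        for d in masks_of(p,o): 
            ys,xs=np.nonzero(d["mask"]); print(o,round(d["score"],2),d["bbox"],xs.mean().round(1),ys.mean().round(1))
E
```

```text
pics
{'time': 0.0, 'q': array([-1.27089184e+00,  2.64761004e-01,  1.60538558e+00, -2.29207393e-06,
        1.27370369e+00, -3.68996067e-02]), 'joint_vel': array([ 1.82833430e-04,  7.34226732e-04,  8.06887625e-05,  1.42904196e-04,
        1.02265187e-03, -2.44811911e-04]), 'joint_torque': array([ 1.73815744e-03, -5.15116954e+01, -3.67305923e+01,  4.96574285e-04,
        1.28057870e-02, -1.91541311e-06]), 'tool_pos': array([ 0.22286091, -0.63641076,  0.24865044]), 'tcp_rot': array([-3.09494483e+00, -5.26179561e-01,  4.68078048e-04]), 'wrist_force': array([-0.84626204, -1.11710677, -0.25281745]), 'torque': array([ 0.01624836, -0.00332878, -0.01536533]), 'grip_force': 0.0, 'width': 0.9991728760375799}
top [[433.0153422610148, 0.0, 321.12819307144207], [0.0, 433.0153422610148, 196.8702900488686], [0.0, 0.0, 1.0]] [[0.024, 0.9898, -0.1402, 0.3534], [-0.9997, 0.0224, -0.013, -0.0154], [-0.0097, 0.1404, 0.99, 1.4262], [0.0, 0.0, 0.0, 1.0]] ['color', 'intrinsics', 'world_from_camera', 'shot']
box_left 0.87 [204.2, 166.8, 222.8, 184.8] 213.0 175.9
box_left 0.55 [201.5, 142.7, 286.9, 214.1] 241
[... 306 characters left out ...]
96.9, 252.4] 285.6 244.9
side [[446.02894883168784, 0.0, 312.9144258286034], [0.0, 446.02894883168784, 195.67057677114664], [0.0, 0.0, 1.0]] [[-0.9075, 0.1958, -0.3716, -0.0096], [-0.4198, -0.3916, 0.8188, 1.1551], [0.0148, 0.8991, 0.4375, 0.6886], [0.0, 0.0, 0.0, 1.0]] ['color', 'intrinsics', 'world_from_camera', 'shot']
box_left 0.94 [209.9, 229.5, 240.7, 247.2] 226.5 237.4
cover 0.86 [195.6, 202.0, 291.0, 260.3] 246.5 232.0
knob_grip 0.68 [193.8, 207.2, 289.0, 261.5] 246.1 232.6
case 0.74 [193.0, 202.5, 291.1, 275.5] 244.3 241.5
wash_bottle 0.84 [286.8, 260.5, 310.0, 297.5] 299.5 282.4
bell_jar 0.55 [378.2, 165.2, 390.5, 182.3] 383.6 173.4
dish 0.7 [327.4, 228.1, 349.4, 245.6] 333.9 239.2
```

```bash
python3 - <<'E'
import cv2
a=cv2.imread("pics/top0.png");b=cv2.imread("pics/side0.png")
cv2.imwrite("pics/top0c.png",cv2.resize(a[125:275,190:460],None,fx=2.95,fy=2.95,interpolation=cv2.INTER_CUBIC))
cv2.imwrite("pics/side0c.png",cv2.resize(b[130:310,170:440],None,fx=2.95,fy=2.95,interpolation=cv2.INTER_CUBIC))
E
```

```text
(no output)
```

View pics/top0c.png

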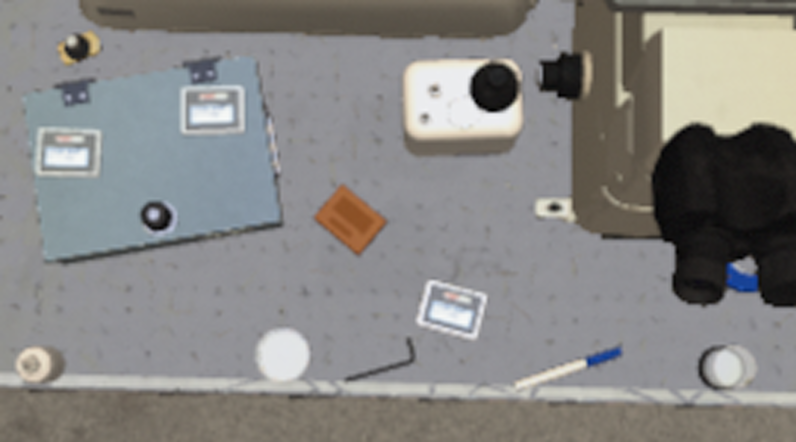

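View pics/side0c.png

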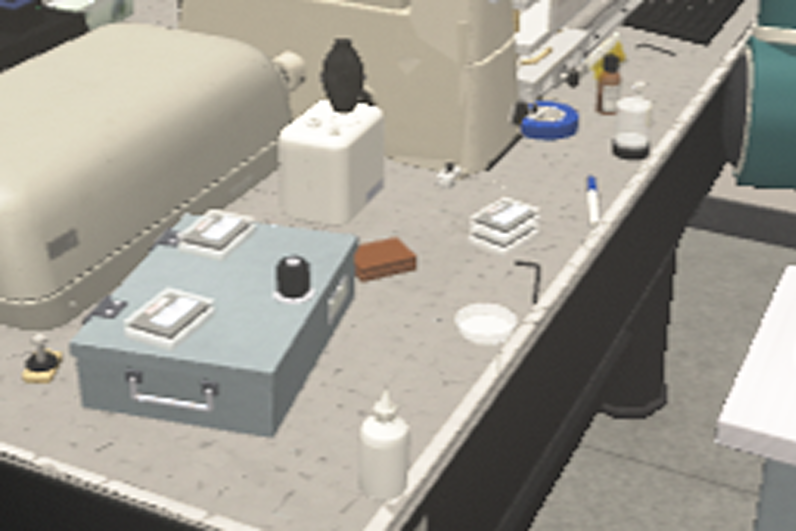

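The top crop shows the box-like candidates: box_left at full-image px (213,176), box_right at (262,162), the white pile at (343,230), and the brown look-alike at (309,199), which I'll leave alone. The knob is at about (243,198). The side view confirms that the white pile is two boxes high and that the two grey-and-white boxes lie on the cover. Next I fit poses.

```bash
cat > h.py <<'E'
import numpy as np, cv2
from scipy.optimize import minimize
from workcell import status, read_camera, masks_of
def proj(p,P):
    M=np.linalg.inv(p["world_from_camera"]); c=np.atleast_2d(P)@M[:3,:3].T+M[:3,3]
    K=p["intrinsics"]; return np.c_[K[0,0]*c[:,0]/-c[:,2]+K[0,2], -K[1,1]*c[:,1]/-c[:,2]+K[1,2]]
def unproj(p,uv,z):
    K=p["intrinsics"];W=p["world_from_camera"];d=W[:3,:3]@np.array([(uv[0]-K[0,2])/K[0,0],-(uv[1]-K[1,2])/K[1,1],-1])
    return W[:3,3]+d*(z-W[2,3])/d[2]
def corners(v,sx,sy,z0,z1):
    c,s=np.cos(v[2]),np.sin(v[2]); o=[]
    for z in (z0,z1):
        for a,b in((-1,-1),(1,-1),(1,1),(-1,1)):
            X,Y=a*sx/2,b*sy/2; o.append([v[0]+c*X-s*Y,v[1]+s*X+c*Y,z])
    return np.array(o)
S=8
def hullpoly(p,v,sx,sy,z0,z1,o):
    return cv2.convexHull(((proj(p,corners(v,sx,sy,z0,z1))-o+.5)*S).astype(np.float32))
def fit(p,m,o,v0,sx,sy,z0,z1):
    """m: upscaled (S) hull mask whose origin pixel is o"""
    h=cv2.convexHull(max(cv2.findContours(m,0,1)[0],key=cv2.contourArea)).astype(np.float32)
    A=cv2.contourArea(h)
    def cost(v):
        q=hullpoly(p,v,sx,sy,z0,z1,o); I=cv2.intersectConvexConvex(h,q)[0]
        return 1-I/(A+cv2.contourArea(q)-I)
    best=min((minimize(cost,[v0[0],v0[1],a],method="Nelder-Mead",options=dict(initial_simplex=[[v0[0]+d[0],v0[1]+d[1],a+d[2]] for d in((0,0,0),(.01,0,0),(0,.01,0),(0,0,.2))],xatol=1e-5,fatol=1e-6,maxiter=600)) for a in v0[2]),key=lambda r:r.fun)
    return best.x,best.fun
def boxmask(p,uv,r=16,t=None):
    x,y=int(uv[0])-r,int(uv[1])-r
    g=cv2.resize(p["color"][y:y+2*r,x:x+2*r].min(2),None,fx=S,fy=S,interpolation=cv2.INTER_CUBIC)
    if t is None: t,_=cv2.threshold(g,0,255,cv2.THRESH_OTSU)
    m=(g>t).astype(np.uint8)
    n,l,st,ce=cv2.connectedComponentsWithStats(m)
    i=max(range(1,n),key=lambda k:st[k,4] if st[k,0]>0 and st[k,1]>0 else 0)
    return (l==i).astype(np.uint8),np.array([x,y]),t
def boxpose(p,uv,z0,z1,t=None,angs=(0,.4,-.4,.8,1.2,-.8,1.57)):
    m,o,t=boxmask(p,uv,t=t); xy=unproj(p,uv,z1)
    return fit(p,m,o,[xy[0],xy[1],angs],.05,.066,z0,z1),t
E
python3 - <<'E'
from h import *
np.set_printoptions(suppress=True,precision=4)
for n,L in [("top",dict(left=(213,176),right=(262,162),pile=(343,230))),("side",dict(left=(227,237),right=(243,208),pile=(341,206)))]:
    p=read_camera(n)
    for k,uv in L.items():
        z=(0,.036) if k=="pile" else (.0745,.0925)
        for t in (None,195): 
            (v,e),tt=boxpose(p,uv,*z,t=t); print(n,k,v,np.degrees(v[2]).round(1),"err",round(e,3),"t",tt)
    kb=(243,198) if n=="top" else (269,224)
    g=p["color"].max(2)[kb[1]-9:kb[1]+9,kb[0]-9:kb[0]+9]; ys,xs=np.nonzero(g<75)
    c=(xs.mean()+kb[0]-9,ys.mean()+kb[1]-9); print("knob",len(xs),c,unproj(p,c,.098 if n=="side" else .1))
    d=masks_of(p,"cover")[0]["mask"]; m=cv2.resize(d.astype(np.uint8)*255,None,fx=S,fy=S,interpolation=cv2.INTER_LINEAR)
    m=(m>127).astype(np.uint8); xy=unproj(p,(242,180) if n=="top" else (246,232),.0745)
    print("cover",fit(p,m,np.zeros(2),[xy[0],xy[1],(0,.3,-.3)],.186,.256,.0705,.0745))
E
```

```text
top left [ 0.6019  0.3462 -0.0315] -1.8 err 0.05 t 169.0
top left [ 0.6016  0.341  -0.5507] -31.6 err 0.799 t 195
top right [0.652  0.194  0.0271] 1.6 err 0.034 t 166.0
top right [ 0.6648  0.2017 -1.028 ] -58.9 err 0.796 t 195
top pile [ 0.4475 -0.0692  2.9062] 166.5 err 0.054 t 176.0
top pile [ 0.4473 -0.069  -0.2413] -13.8 err 0.046 t 195
knob 50 (np.float64(243.0), np.float64(198.54)) [0.5305 0.2438 0.1   ]
cover (array([0.6009, 0.2587, 0.1871]), np.float64(0.040963804290856776))
side left [0.5999 0.3138 0.651 ] 37.3 err 0.999 t 171.0
side left [0.6024 0.3431 0.0096] 0.5 err 0.047 t 195
side right [0.6904 0.1731 0.64  ] 36.7 err 0.994 t 160.0
side right [0.6659 0.1685 2.0353] 116.6 err 0.47 t 195
side pile [ 0.4688 -0.1286  1.9516] 111.8 err 0.62 t 198.0
side pile [ 0.4686 -0.1279  1.9516] 111.8 err 0.612 t 195
knob 102 (np.float64(269.04901960784315), np.float64(224.5)) [0.5229 0.2614 0.098 ]
cover (array([0.5916, 0.2754, 0.2012]), np.float64(0.08912297907224409))
```

```bash
cat >> h.py <<'E'
def cyl(x,y,r,z0,z1):
    a=np.linspace(0,2*np.pi,40); return np.array([[x+r*np.cos(t),y+r*np.sin(t),z] for z in(z0,z1) for t in a])
def line(p,P,col,im,k,off):
    q=((proj(p,P)-off+.5)*k).astype(np.int32); cv2.polylines(im,[cv2.convexHull(q)],True,col,1)
E
python3 - <<'E'
from h import *
np.set_printoptions(suppress=True,precision=4)
out=[]
for n,kb,r in [("top",(243,198),8),("side",(269,224),12)]:
    p=read_camera(n); o=np.array(kb)-r
    g=cv2.resize(p["color"].max(2)[o[1]:o[1]+2*r,o[0]:o[0]+2*r],None,fx=S,fy=S,interpolation=cv2.INTER_CUBIC)
    m=(g<90).astype(np.uint8); h=cv2.convexHull(max(cv2.findContours(m,0,1)[0],key=cv2.contourArea)).astype(np.float32); A=cv2.contourArea(h)
    def cost(v):
        q=cv2.convexHull(((proj(p,cyl(*v,.0145,.0765,.108))-o+.5)*S).astype(np.float32)); I=cv2.intersectConvexConvex(h,q)[0]; return 1-I/(A+cv2.contourArea(q)-I)
    R=minimize(cost,[.532,.245],method="Nelder-Mead",options=dict(initial_simplex=[[.532,.245],[.54,.245],[.532,.255]])); print(n,R.x,R.fun)
    c,k=((190,125),(4)) if n=="top" else ((185,180),4)
    im=cv2.resize(p["color"][c[1]:c[1]+120,c[0]:c[0]+190,::-1],None,fx=4,fy=4,interpolation=cv2.INTER_CUBIC); c=np.array(c)
    line(p,cyl(.5325,.2447,.0145,.0745,.108),(0,0,255),im,4,c)
    line(p,corners([.6009,.2587,.187],.186,.256,.0705,.0745)[4:],(0,0,255),im,4,c)
    line(p,corners([.6019,.346,-.03],.05,.066,.0745,.0925)[4:],(0,255,0),im,4,c)
    line(p,corners([.652,.194,.027],.05,.066,.0745,.0925)[4:],(0,255,0),im,4,c)
    line(p,corners([.4475,-.069,-.238],.05,.066,0,.036)[4:],(0,255,0),im,4,c)
    out.append(im[:, :760])
cv2.imwrite("pics/ov.png",cv2.resize(np.vstack(out),None,fx=.62,fy=.62,interpolation=cv2.INTER_AREA))
E
```

```text
top [0.5331 0.2457] 0.1754399394851146
side [0.5336 0.2436] 0.21760486141880708
```

View pics/ov.png

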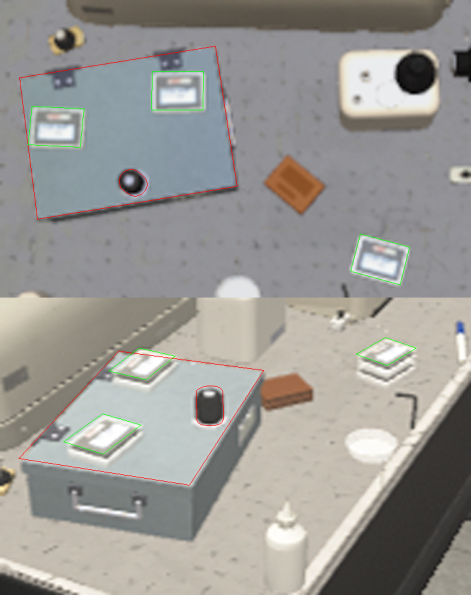

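```bash
cat >> h.py <<'E'
from scipy.spatial.transform import Rotation as Ro, Slerp
def down(a): # heading of tool x in degrees
    a=np.radians(a); return Ro.from_matrix(np.array([[np.cos(a),np.sin(a),0],[np.sin(a),-np.cos(a),0],[0,0,-1]]))
def rows(wps,start=None):
    """wps: list of (xyz, Rotation, nrows); shift in axes before the row's turn"""
    if start is None:
        s=status.read_state(); start=(s["tool_pos"],Ro.from_rotvec(s["tcp_rot"]))
    p,R=np.array(start[0]),start[1]; out=[]
    for q,Q,n in wps:
        q=np.array(q,float); rv=(R.inv()*Q).as_rotvec(); p0,R0=p,R
        for i in range(1,n+1):
            Rn=R0*Ro.from_rotvec(rv*i/n); pn=p0+(q-p0)*i/n
            out.append(np.r_[np.degrees((R.inv()*Rn).as_rotvec()).round(1),R.inv().apply(pn-p).round(4)]); p,R=pn,Rn
    for i,o in enumerate(out): print(i,[float(x)+0 for x in o])
E
python3 - <<'E'
from h import *
D=down(19.3)
rows([((.25,-.38,.25),D,7),((.40,-.08,.25),D,9),((.602,.345,.2),down(88.8),12)])
E
```

```text
0 [0.0, 0.0, 0.0, 0.0158, -0.0334, 0.0]
1 [0.0, 0.0, 0.0, 0.0158, -0.0334, 0.0]
2 [0.0, 0.0, 0.0, 0.0158, -0.0334, 0.0]
3 [0.0, 0.0, 0.0, 0.0158, -0.0334, 0.0]
4 [0.0, 0.0, 0.0, 0.0158, -0.0334, 0.0]
5 [0.0, 0.0, 0.0, 0.0158, -0.0334, 0.0]
6 [0.0, 0.0, 0.0, 0.0158, -0.0334, 0.0]
7 [0.0, 0.0, 0.0, 0.0267, -0.026, 0.0]
8 [0.0, 0.0, 0.0, 0.0267, -0.026, 0.0]
9 [0.0, 0.0, 0.0, 0.0267, -0.026, 0.0]
10 [0.0, 0.0, 0.0, 0.0267, -0.026, 0.0]
11 [0.0, 0.0, 0.0, 0.0267, -0.026, 0.0]
12 [0.0, 0.0, 0.0, 0.0267, -0.026, 0.0]
13 [0.0, 0.0, 0.0, 0.0267, -0.026, 0.0]
14 [0.0, 0.0, 0.0, 0.0267, -0.026, 0.0]
15 [0.0, 0.0, 0.0, 0.0267, -0.026, 0.0]
16 [0.0, 0.0, -5.8, 0.0276, -0.0279, 0.0042]
17 [0.0, 0.0, -5.8, 0.0303, -0.0249, 0.0042]
18 [0.0, 0.0, -5.8, 0.0326, -0.0218, 0.0042]
19 [0.0, 0.0, -5.8, 0.0347, -0.0184, 0.0042]
20 [0.0, 0.0, -5.8, 0.0363, -0.0148, 0.0042]
21 [0.0, 0.0, -5.8, 0.0376, -0.011, 0.0042]
22 [0.0, 0.0, -5.8, 0.0386, -0.0072, 0.0042]
23 [0.0, 0.0, -5.8, 0.0391, -0.0032, 0.0042]
24 [0.0, 0.0, -5.8, 0.0392, 0.0007, 0.0042]
25 [0.0, 0.0, -5.8, 0.0389, 0.0047, 0.0042]
26 [0.0, 0.0, -5.8, 0.0383, 0.0086, 0.0042]
27 [0.0, 0.0, -5.8, 0.0372, 0.0124, 0.0042]
```

>>> {"api": "drive_tool", "payload": {"rows": [[0,0,0,0.0158,-0.0334,0,1],[0,0,0,0.0158,-0.0334,0,1],[0,0,0,0.0158,-0.0334,0,1],[0,0,0,0.0158,-0.0334,0,1],[0,0,0,0.0158,-0.0334,0,1],[0,0,0,0.0158,-0.0334,0,1],[0,0,0,0.0158,-0.0334,0,1]], "force": 25}}

```text
time: 1.68
tool_pos: [0.2501, -0.3781, 0.25]
tcp_rot: [3.097, 0.526, 0.0]
wrist_force: [0.4, 0.9, 0.1]
width: 1.002
grip_force: 0.0
```

>>> {"api": "drive_tool", "payload": {"rows": [[0,0,0,0.0267,-0.026,0,1],[0,0,0,0.0267,-0.026,0,1],[0,0,0,0.0267,-0.026,0,1],[0,0,0,0.0267,-0.026,0,1],[0,0,0,0.0267,-0.026,0,1],[0,0,0,0.0267,-0.026,0,1],[0,0,0,0.0267,-0.026,0,1],[0,0,0,0.0267,-0.026,0,1]]}}

```text
time: 2.35
tool_pos: [0.3835, -0.1112, 0.2505]
tcp_rot: [3.096, 0.526, 0.002]
wrist_force: [1.4, 0.5, -0.4]
width: 0.997
grip_force: 0.0
```

>>> {"api": "drive_tool", "payload": {"rows": [[0,0,0,0.0267,-0.026,0,1],[0,0,-5.8,0.0276,-0.0279,0.004,1],[0,0,-5.8,0.0303,-0.0249,0.004,1],[0,0,-5.8,0.0326,-0.0218,0.004,1],[0,0,-5.8,0.0347,-0.0184,0.004,1],[0,0,-5.8,0.0363,-0.0148,0.004,1],[0,0,-5.8,0.0376,-0.011,0.004,1]]}}

```text
time: 2.93
tool_pos: [0.5011, 0.1352, 0.2261]
tcp_rot: [2.794, 1.436, 0.001]
wrist_force: [0.5, -1.1, 0.1]
width: 0.998
grip_force: 0.0
```

>>> {"api": "drive_tool", "payload": {"rows": [[0,0,-5.8,0.0386,-0.0072,0.004,0.8],[0,0,-5.8,0.0391,-0.0032,0.004,0.8],[0,0,-5.8,0.0392,0.0007,0.004,0.8],[0,0,-5.8,0.0389,0.0047,0.004,0.8],[0,0,-5.8,0.0383,0.0086,0.004,0.8],[0,0,-5.8,0.0372,0.0124,0.004,0.8],[0,0,0,0,0,0,0.8],[0,0,0,0,0,0,0.8]]}}

```text
time: 3.6
tool_pos: [0.6013, 0.3474, 0.2003]
tcp_rot: [-2.24, -2.202, 0.003]
wrist_force: [-0.1, -0.6, -0.1]
width: 0.798
grip_force: 0.0
```

>>> {"api": "drive_tool", "payload": {"rows": [[0,0,0,-0.0022,0.0006,0.03,0.8],[0,0,0,0,0,0.03,0.8],[0,0,0,0,0,0.028,0.8],[0,0,0,0,0,0.015,0.8],[0,0,0,0,0,0.005,0.8],[0,0,0,0,0,0,0.8]]}}

```text
time: 4.1
tool_pos: [0.6009, 0.3421, 0.0928]
tcp_rot: [-2.243, -2.198, 0.005]
wrist_force: [-0.0, -1.1, 0.2]
width: 0.802
grip_force: 0.0
```

```bash
python3 - <<'E'
from h import *
p=read_camera("side"); cv2.imwrite("pics/g1.png",cv2.resize(p["color"][180:290,170:330,::-1],None,fx=4.5,fy=4.5,interpolation=cv2.INTER_CUBIC))
print(status.read_state())
E
```

```text
{'time': 4.15, 'q': array([ 4.81833578e-01,  4.21226636e-01,  1.69594720e+00, -1.24974390e-04,
        1.02423289e+00,  5.02055455e-01]), 'joint_vel': array([ 0.00441469, -0.01944961, -0.03662082,  0.00056207, -0.0019687 ,
       -0.00061033]), 'joint_torque': array([-4.24487621e-02, -5.42521513e+01, -3.14718711e+01, -4.59849718e-03,
        3.71386134e-02,  2.53840895e-03]), 'tool_pos': array([0.60208862, 0.34291794, 0.09465393]), 'tcp_rot': array([2.24360557e+00, 2.19883111e+00, 2.31054666e-04]), 'wrist_force': array([0.35305797, 0.6567248 , 0.0881773 ]), 'torque': array([-0.03878195,  0.04801997,  0.00854105]), 'grip_force': 0.0, 'width': 0.8000553327357471}
```

View pics/g1.png

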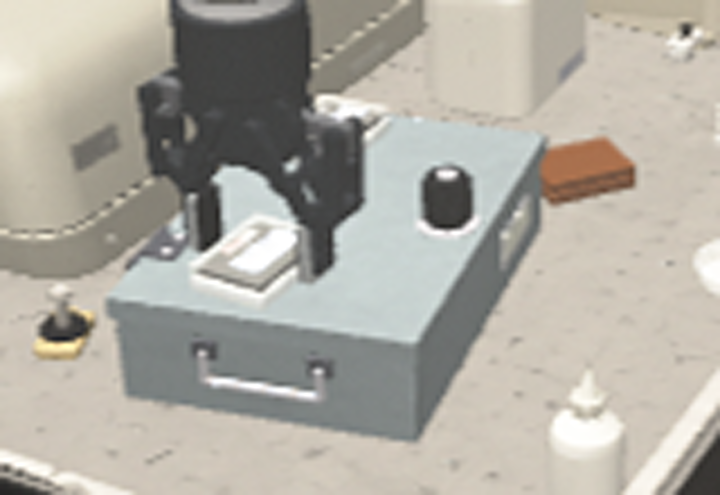

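The view shows the fingers straddling box_left, at about (205,220) and (318,250) in the crop, with the box centred between them. I close now.

>>> {"api": "drive_tool", "payload": {"rows": [[0,0,0,0,0,0.0,0.4],[0,0,0,0,0,0,0.4],[0,0,0,0,0,0,0.4],[0,0,0,0,0,0,0.4],[0,0,0,0,0,0,0.4],[0,0,0,0,0,0,0.4]], "force": 25}}

```text
time: 4.65
tool_pos: [0.6036, 0.3442, 0.097]
tcp_rot: [2.242, 2.199, 0.007]
wrist_force: [0.2, -0.2, 6.1]
width: 0.579
grip_force: 27.0
```

>>> {"api": "drive_tool", "payload": {"rows": [[0,0,0,0,0,-0.005,0.4],[0,0,0,0,0,-0.02,0.4],[0,0,0,0,0,-0.03,0.4],[0,0,0,0,0,-0.03,0.4],[0,0,0,0,0,-0.02,0.4],[0,0,0,0,0,0,0.4]]}}

```text
time: 5.15
tool_pos: [0.6049, 0.3452, 0.2063]
tcp_rot: [2.24, 2.198, 0.016]
wrist_force: [0.3, 0.6, 0.8]
width: 0.578
grip_force: 26.3
```

```bash
python3 - <<'E'
from h import *
s=status.read_state(); print(s["tool_pos"],s["tcp_rot"],s["width"],s["grip_force"])
p=read_camera("side"); t=read_camera("top")
cv2.imwrite("pics/g2.png",np.hstack([cv2.resize(i,(400,400),interpolation=cv2.INTER_CUBIC) for i in (p["color"][160:260,190:290,::-1],t["color"][140:220,180:260,::-1])]))
E
```

```text
[0.60494583 0.34523139 0.20629225] [2.24029836 2.19795633 0.01640596] 0.5783259986463785 26.339029781520367
```

View pics/g2.png

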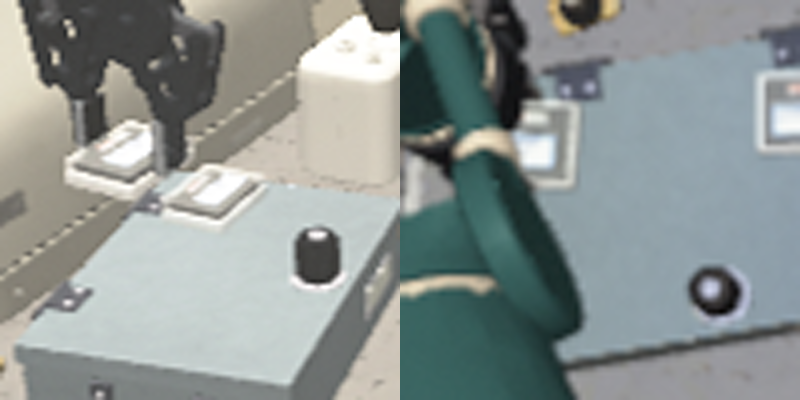

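```bash
python3 - <<'E'
from h import *
np.set_printoptions(suppress=True,precision=4)
for n,uv in (("top",(343,230)),("side",(340,205))):
    p=read_camera(n)
    for t in (185,200,210,215,220,225):
        try:
            (v,e),_=boxpose(p,uv,0,.036,t=t,angs=(-.24,)); print(n,t,v,np.degrees(v[2]).round(1),round(e,3))
        except Exception as ex: print(n,t,ex)
    for i in range(2): s=status.read_state(); print(s["time"],s["tool_pos"])
p=read_camera("top")
for t in (160,170,180): print("right",boxpose(p,(262,162),.0745,.0925,t=t,angs=(0,)))
E
```

```text
top 185 [ 0.4476 -0.0691 -0.2356] -13.5 0.051
top 200 [ 0.4475 -0.069  -0.2425] -13.9 0.044
top 210 [ 0.4268 -0.0552 -0.0918] -5.3 0.804
top 215 [ 0.426  -0.0551 -0.0904] -5.2 0.815
top 220 [ 0.4256 -0.0548 -0.087 ] -5.0 0.825
top 225 [ 0.4253 -0.0545 -0.0835] -4.8 0.836
5.3 [0.6014 0.3433 0.1985]
5.3 [0.6014 0.3433 0.1985]
side 185 [ 0.4318 -0.05   -0.6538] -37.5 0.306
side 200 [ 0.4642 -0.1215  0.032 ] 1.8 0.608
side 210 [ 0.464  -0.1206  0.1065] 6.1 0.632
side 215 [ 0.4619 -0.1409  0.367 ] 21.0 0.683
side 220 [ 0.462  -0.1418  0.3669] 21.0 0.695
side 225 [ 0.4623 -0.1427  0.3668] 21.0 0.771
5.35 [0.6009 0.343  0.1972]
5.35 [0.6009 0.343  0.1972]
right ((array([0.6521, 0.1946, 0.0415]), np.float64(0.045526003702238804)), 160)
right ((array([0.6521, 0.1941, 0.0301]), np.float64(0.028236429529293727)), 170)
right ((array([0.6529, 0.1941, 0.0401]), np.float64(0.04342319545633633)), 180)
```

```bash
python3 - <<'E'
from h import *
rows([((.446,-.0721,.17),down(76.3),14),((.446,-.0721,.07),down(76.3),4)])
E
```

```text
0 [0.0, 0.0, 0.9, -0.0298, -0.0105, 0.002]
1 [0.0, 0.0, 0.9, -0.03, -0.01, 0.002]
2 [0.0, 0.0, 0.9, -0.0302, -0.0095, 0.002]
3 [0.0, 0.0, 0.9, -0.0303, -0.0091, 0.002]
4 [0.0, 0.0, 0.9, -0.0304, -0.0086, 0.002]
5 [0.0, 0.0, 0.9, -0.0306, -0.0081, 0.002]
6 [0.0, 0.0, 0.9, -0.0307, -0.0076, 0.002]
7 [0.0, 0.0, 0.9, -0.0308, -0.0071, 0.0019]
8 [0.0, 0.0, 0.9, -0.0309, -0.0066, 0.0019]
9 [0.0, 0.0, 0.9, -0.031, -0.0062, 0.0019]
10 [0.0, 0.0, 0.9, -0.0311, -0.0057, 0.0019]
11 [0.0, 0.0, 0.9, -0.0312, -0.0052, 0.0019]
12 [0.0, 0.0, 0.9, -0.0313, -0.0047, 0.0019]
13 [0.0, 0.0, 0.9, -0.0313, -0.0042, 0.0019]
14 [0.0, 0.0, 0.0, 0.0, 0.0, 0.025]
15 [0.0, 0.0, 0.0, 0.0, 0.0, 0.025]
16 [0.0, 0.0, 0.0, 0.0, 0.0, 0.025]
17 [0.0, 0.0, 0.0, 0.0, 0.0, 0.025]
```

>>> {"api": "drive_tool", "payload": {"rows": [[0,0,0.9,-0.0298,-0.0105,0.002,0.4],[0,0,0.9,-0.03,-0.01,0.002,0.4],[0,0,0.9,-0.0302,-0.0095,0.002,0.4],[0,0,0.9,-0.0303,-0.0091,0.002,0.4],[0,0,0.9,-0.0304,-0.0086,0.002,0.4],[0,0,0.9,-0.0306,-0.0081,0.002,0.4],[0,0,0.9,-0.0307,-0.0076,0.002,0.4]]}}

```text
time: 5.98
tool_pos: [0.5225, 0.1345, 0.1827]
tcp_rot: [-2.359, -2.072, 0.005]
wrist_force: [-0.2, -0.5, -1.2]
width: 0.575
grip_force: 26.3
```

>>> {"api": "drive_tool", "payload": {"rows": [[0,0,0.9,-0.0308,-0.0071,0.002,0.4],[0,0,0.9,-0.0309,-0.0066,0.002,0.4],[0,0,0.9,-0.031,-0.0062,0.002,0.4],[0,0,0.9,-0.0311,-0.0057,0.002,0.4],[0,0,0.9,-0.0312,-0.0052,0.002,0.4],[0,0,0.9,-0.0313,-0.0047,0.002,0.4],[0,0,0.9,-0.0313,-0.0042,0.002,0.4]]}}

```text
time: 6.57
tool_pos: [0.4452, -0.0723, 0.1691]
tcp_rot: [-2.469, -1.938, 0.003]
wrist_force: [0.3, -0.1, -0.1]
width: 0.574
grip_force: 26.3
```

>>> {"api": "drive_tool", "payload": {"rows": [[0,0,0,0,0,0.03,0.4],[0,0,0,0,0,0.03,0.4],[0,0,0,0,0,0.025,0.4],[0,0,0,0,0,0.015,0.4],[0,0,0,0,0,0.0,0.4],[0,0,0,0,0,0,0.4],[0,0,0,0,0,0,0.4],[0,0,0,0,0,0,0.4]]}}

```text
time: 7.23
tool_pos: [0.4484, -0.0714, 0.0721]
tcp_rot: [2.469, 1.94, 0.002]
wrist_force: [0.5, -0.2, 0.3]
width: 0.577
grip_force: 26.3
```

```bash
python3 - <<'E'
from h import *
p=read_camera("side"); s=status.read_state(); print(s["tool_pos"],s["tcp_rot"],np.degrees(2*np.arctan2(s["tcp_rot"][1],s["tcp_rot"][0])),s["wrist_force"])
t=read_camera("top")
cv2.imwrite("pics/g3.png",np.hstack([cv2.resize(i,(400,400),interpolation=cv2.INTER_CUBIC) for i in (p["color"][150:230,300:380,::-1],t["color"][190:270,303:383,::-1])]))
E
```

```text
[ 0.44849747 -0.0714589   0.07231793] [2.4687584  1.93967017 0.00264509] 76.31248520999303 [ 1.01400633 -0.23508822 -0.34319823]
```

View pics/g3.png

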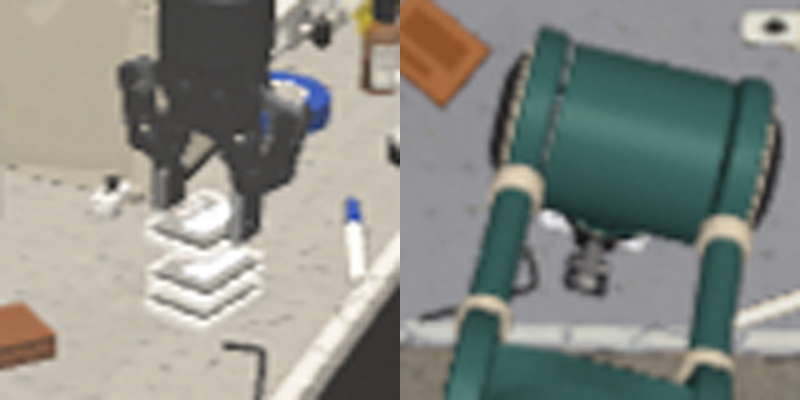

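>>> {"api": "drive_tool", "payload": {"rows": [[0,0,0,0,0,0.008,0.4],[0,0,0,0,0,0.004,0.4],[0,0,0,0,0,0.002,0.4],[0,0,0,0,0,0,0.4],[0,0,0,0,0,0,0.4],[0,0,0,0,0,0,0.4]]}}

```text
time: 7.83
tool_pos: [0.4474, -0.0713, 0.0578]
tcp_rot: [-2.47, -1.941, 0.0]
wrist_force: [-2.3, 0.5, 9.8]
width: 0.575
grip_force: 27.4
```

>>> {"api": "drive_tool", "payload": {"rows": [[0,0,0,0,0,0.001,0.4],[0,0,0,0,0,0.0,0.4]]}}

```text
time: 8.0
tool_pos: [0.4474, -0.0713, 0.0578]
tcp_rot: [-2.47, -1.94, 0.001]
wrist_force: [-7.3, 1.3, 18.8]
width: 0.581
grip_force: 28.4
```

>>> {"api": "drive_tool", "payload": {"rows": [[0,0,0,0,0,0.001,0.4],[0,0,0,0,0,0.0,0.4]]}}

```text
time: 8.17
tool_pos: [0.4475, -0.0713, 0.0577]
tcp_rot: [-2.47, -1.94, 0.001]
wrist_force: [-10.5, 2.0, 27.8]
width: 0.577
grip_force: 29.3
```

>>> {"api": "drive_tool", "payload": {"rows": [[0,0,0,0,0,-0.0025,0.4],[0,0,0,0,0,0,0.4],[0,0,0,0,0,0,0.4]]}}

```text
time: 8.42
tool_pos: [0.4477, -0.0714, 0.0578]
tcp_rot: [2.47, 1.94, 0.001]
wrist_force: [0.3, -0.7, 5.6]
width: 0.579
grip_force: 27.0
```

>>> {"api": "drive_tool", "payload": {"rows": [[0,0,0,0,0,0,0.62],[0,0,0,0,0,0,0.8],[0,0,0,0,0,0,0.8],[0,0,0,0,0,-0.02,0.8],[0,0,0,0,0,-0.04,0.8],[0,0,0,0,0,-0.04,1],[0,0,0,0,0,-0.04,1],[0,0,0,0,0,0,1]]}}

```text
time: 9.08
tool_pos: [0.4525, -0.0724, 0.2059]
tcp_rot: [2.462, 1.934, 0.014]
wrist_force: [1.5, -1.3, 0.9]
width: 0.997
grip_force: 0.0
```

```bash
python3 - <<'E'
from h import *
# next: right box, grip across 66 (tool y along box own y), box yaw ~2 deg -> tool y heading 92 => a=182/2 ; choose a=2 -> y heading -88
s=status.read_state();print(s["tool_pos"],s["q"])
rows([((.6515,.194,.2),down(2),14)])
E
```

```text
[ 0.45249683 -0.07242447  0.20593792] [-2.13069063e-01 -1.31188831e-01  2.10720985e+00 -4.89799391e-06
  1.15109794e+00  2.60249684e-02]
0 [0.0, 0.0, 5.3, 0.0219, 0.0093, 0.0006]
1 [0.0, 0.0, 5.3, 0.0226, 0.0072, 0.0005]
2 [0.0, 0.0, 5.3, 0.0232, 0.0051, 0.0005]
3 [0.0, 0.0, 5.3, 0.0236, 0.0029, 0.0005]
4 [0.0, 0.0, 5.3, 0.0237, 0.0008, 0.0005]
5 [0.0, 0.0, 5.3, 0.0237, -0.0014, 0.0005]
6 [0.0, 0.0, 5.3, 0.0235, -0.0036, 0.0005]
7 [0.0, 0.0, 5.3, 0.023, -0.0058, 0.0004]
8 [0.0, 0.0, 5.3, 0.0224, -0.0079, 0.0004]
9 [0.0, 0.0, 5.3, 0.0216, -0.0099, 0.0004]
10 [0.0, 0.0, 5.3, 0.0206, -0.0119, 0.0004]
11 [0.0, 0.0, 5.3, 0.0194, -0.0137, 0.0004]
12 [0.0, 0.0, 5.3, 0.018, -0.0155, 0.0004]
13 [0.0, 0.0, 5.3, 0.0165, -0.0171, 0.0004]
```

>>> {"api": "drive_tool", "payload": {"rows": [[0,0,5.3,0.0219,0.0093,0,1],[0,0,5.3,0.0226,0.0072,0,1],[0,0,5.3,0.0232,0.0051,0,1],[0,0,5.3,0.0236,0.0029,0,1],[0,0,5.3,0.0237,0.0008,0,1],[0,0,5.3,0.0237,-0.0014,0,1],[0,0,5.3,0.0235,-0.0036,0,1]]}}

```text
time: 9.67
tool_pos: [0.547, 0.0629, 0.1965]
tcp_rot: [-2.962, -1.047, 0.002]
wrist_force: [-0.0, -0.9, 0.2]
width: 0.997
grip_force: 0.0
```

>>> {"api": "drive_tool", "payload": {"rows": [[0,0,5.3,0.023,-0.0058,0,1],[0,0,5.3,0.0224,-0.0079,0,1],[0,0,5.3,0.0216,-0.0099,0,1],[0,0,5.3,0.0206,-0.0119,0,1],[0,0,5.3,0.0194,-0.0137,0,1],[0,0,5.3,0.018,-0.0155,0,1],[0,0,5.3,0.0165,-0.0171,0,1],[0,0,0,0,0,0,1]]}}

```text
time: 10.33
tool_pos: [0.6478, 0.1986, 0.1962]
tcp_rot: [-3.14, -0.055, -0.001]
wrist_force: [0.6, 0.5, -0.7]
width: 1.002
grip_force: 0.0
```

>>> {"api": "drive_tool", "payload": {"rows": [[0,0,0,0,0,0.02,1],[0,0,0,0,0,0.02,1],[0,0,0,0,0,0,1],[0,0,0,0,0,0,1],[0,0,0,0,0,0,1],[0,0,0,0,0,0,1]]}}

```text
time: 10.83
tool_pos: [0.6468, 0.1952, 0.1589]
tcp_rot: [-3.141, -0.057, -0.003]
wrist_force: [-0.6, 0.6, 0.7]
width: 0.997
grip_force: 0.0
```

```bash
python3 - <<'E'
from h import *
np.set_printoptions(suppress=True,precision=4)
t=read_camera("top"); p=read_camera("side"); s=status.read_state(); print(s["tool_pos"],np.degrees(2*np.arctan2(s["tcp_rot"][1],s["tcp_rot"][0])))
uv=proj(t,[[.4475,-.069,.054]])[0]
for th in (170,180,190,200): print(boxpose(t,uv,.036,.054,t=th,angs=(-.24,)))
k=400/60; o=np.array([313,200]); a=cv2.resize(t["color"][200:260,313:373,::-1],(400,400),interpolation=cv2.INTER_CUBIC)
line(t,corners([.4475,-.069,-.239],.05,.066,.036,.054)[4:],(0,0,255),a,k,o)
b=cv2.resize(p["color"][170:230,310:370,::-1],(400,400),interpolation=cv2.INTER_CUBIC)
cv2.imwrite("pics/g4.png",np.hstack([a,b]))
E
```

```text
[0.6469 0.1953 0.1592] -357.91137149419535
((array([ 0.4474, -0.0694, -0.3113]), np.float64(0.15188358109361533)), 170)
((array([ 0.4476, -0.0692, -0.2721]), np.float64(0.11916845383835073)), 180)
((array([ 0.4477, -0.0691, -0.2561]), np.float64(0.08999142399127302)), 190)
((array([ 0.4478, -0.0691, -0.254 ]), np.float64(0.06196274335353469)), 200)
```

View pics/g4.png

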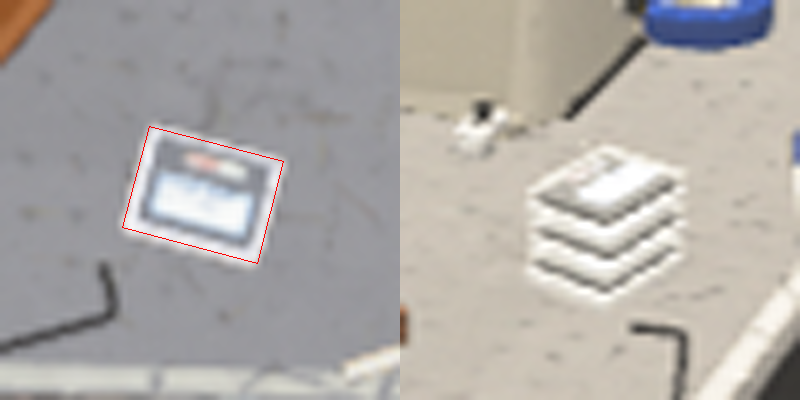

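>>> {"api": "drive_tool", "payload": {"rows": [[0,0,0,0.0045,0.002,0.025,1],[0,0,0,0,0,0.025,1],[0,0,0,0,0,0.012,1],[0,0,0,0,0,0.004,1],[0,0,0,0,0,0,1],[0,0,0,0,0,0,1],[0,0,0,0,0,0,1],[0,0,0,0,0,0,1]]}}

```text
time: 11.6
tool_pos: [0.6518, 0.1939, 0.0934]
tcp_rot: [-3.14, -0.058, -0.005]
wrist_force: [0.2, -0.3, -0.9]
width: 1.003
grip_force: 0.0
```

```bash
python3 - <<'E'
from h import *
p=read_camera("side"); s=status.read_state(); print(s["tool_pos"],s["tcp_rot"],s["wrist_force"])
cv2.imwrite("pics/g5.png",cv2.resize(p["color"][160:260,190:310,::-1],None,fx=5,fy=5,interpolation=cv2.INTER_CUBIC))
E
```

```text
[0.65166755 0.19380842 0.09323519] [-3.14041275 -0.05759752 -0.00421116] [ 0.8276439  -0.10265969 -0.22200453]
```

View pics/g5.png

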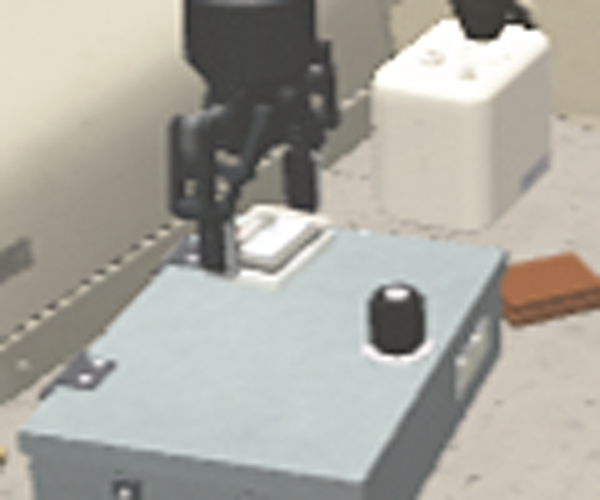

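The fingers straddle box_right, with the near finger at about (215,255) just above the cover and the box at (265,240) between them. I close and lift.

>>> {"api": "drive_tool", "payload": {"rows": [[0,0,0,0,0,0,0.6],[0,0,0,0,0,0,0.6],[0,0,0,0,0,0,0.6],[0,0,0,0,0,0,0.6],[0,0,0,0,0,0,0.6],[0,0,0,0,0,0,0.6]], "force": 25}}

```text
time: 12.15
tool_pos: [0.6512, 0.1937, 0.0925]
tcp_rot: [-3.141, -0.058, -0.002]
wrist_force: [-0.3, 0.5, 5.7]
width: 0.767
grip_force: 28.7
```

>>> {"api": "drive_tool", "payload": {"rows": [[0,0,0,0,0,-0.005,0.6],[0,0,0,0,0,-0.025,0.6],[0,0,0,0,0,-0.04,0.6],[0,0,0,0,0,-0.035,0.6],[0,0,0,0,0,-0.01,0.6],[0,0,0,0,0,0,0.6],[0,0,0,0,0,0,0.6],[0,0,0,0,0,0,0.6]]}}

```text
time: 12.82
tool_pos: [0.649, 0.1931, 0.2038]
tcp_rot: [3.14, 0.057, -0.007]
wrist_force: [0.5, 0.3, -0.8]
width: 0.764
grip_force: 28.2
```

```bash
python3 - <<'E'
from h import *
# box x offset: camera .6521-.0007 ; grasp TCP x .6517 => 0 offset. y bias from grip
s=status.read_state(); print(s["tool_pos"],s["wrist_force"])
rows([((.4471,-.070,.17),down(-13.8),14)])
E
```

```text
[0.64902898 0.19305693 0.20376032] [ 0.46908759  0.31238572 -0.82729797]
0 [0.0, 0.0, 1.1, -0.0151, 0.0182, 0.0025]
1 [0.0, 0.0, 1.1, -0.0147, 0.0185, 0.0025]
2 [0.0, 0.0, 1.1, -0.0144, 0.0188, 0.0025]
3 [0.0, 0.0, 1.1, -0.014, 0.0191, 0.0025]
4 [0.0, 0.0, 1.1, -0.0136, 0.0194, 0.0025]
5 [0.0, 0.0, 1.1, -0.0132, 0.0197, 0.0025]
6 [0.0, 0.0, 1.1, -0.0128, 0.0199, 0.0025]
7 [0.0, 0.0, 1.1, -0.0124, 0.0202, 0.0024]
8 [0.0, 0.0, 1.1, -0.012, 0.0204, 0.0024]
9 [0.0, 0.0, 1.1, -0.0116, 0.0206, 0.0024]
10 [0.0, 0.0, 1.1, -0.0112, 0.0209, 0.0024]
11 [0.0, 0.0, 1.1, -0.0108, 0.0211, 0.0024]
12 [0.0, 0.0, 1.1, -0.0104, 0.0213, 0.0024]
13 [0.0, 0.0, 1.1, -0.01, 0.0215, 0.0024]
```

>>> {"api": "drive_tool", "payload": {"rows": [[0,0,1.1,-0.0151,0.0182,0.002,0.6],[0,0,1.1,-0.0147,0.0185,0.002,0.6],[0,0,1.1,-0.0144,0.0188,0.002,0.6],[0,0,1.1,-0.014,0.0191,0.002,0.6],[0,0,1.1,-0.0136,0.0194,0.002,0.6],[0,0,1.1,-0.0132,0.0197,0.002,0.6],[0,0,1.2,-0.0128,0.0199,0.002,0.6]]}}

```text
time: 13.4
tool_pos: [0.5471, 0.0609, 0.189]
tcp_rot: [3.137, -0.158, -0.009]
wrist_force: [0.1, 0.4, -0.2]
width: 0.767
grip_force: 28.1
```

>>> {"api": "drive_tool", "payload": {"rows": [[0,0,1.2,-0.0124,0.0202,0.002,0.6],[0,0,1.2,-0.012,0.0204,0.002,0.6],[0,0,1.2,-0.0116,0.0206,0.002,0.6],[0,0,1.2,-0.0112,0.0209,0.002,0.6],[0,0,1.2,-0.0108,0.0211,0.002,0.6],[0,0,1.2,-0.0104,0.0213,0.002,0.6],[0,0,1.2,-0.01,0.0215,0.002,0.6]]}}

```text
time: 13.98
tool_pos: [0.446, -0.07, 0.1754]
tcp_rot: [-3.117, 0.387, 0.009]
wrist_force: [0.8, -0.6, 0.1]
width: 0.766
grip_force: 28.1
```

>>> {"api": "drive_tool", "payload": {"rows": [[0,0,0,0,0,0.03,0.6],[0,0,0,0,0,0.03,0.6],[0,0,0,0,0,0.015,0.6],[0,0,0,0,0,0,0.6],[0,0,0,0,0,0,0.6],[0,0,0,0,0,0,0.6],[0,0,0,0,0,0,0.6],[0,0,0,0,0,0,0.6]]}}

```text
time: 14.65
tool_pos: [0.45, -0.0698, 0.1047]
tcp_rot: [3.118, -0.385, 0.004]
wrist_force: [-0.4, -0.2, -0.9]
width: 0.763
grip_force: 28.1
```

```bash
python3 - <<'E'
from h import *
s=status.read_state(); print(s["tool_pos"],np.degrees(2*np.arctan2(s["tcp_rot"][1],s["tcp_rot"][0])),s["wrist_force"])
p=read_camera("side"); s=status.read_state(); print(s["tool_pos"])
cv2.imwrite("pics/g6.png",cv2.resize(p["color"][150:230,300:380,::-1],None,fx=6,fy=6,interpolation=cv2.INTER_CUBIC))
E
```

```text
[ 0.45003999 -0.06976385  0.10474169] -14.085741950775823 [-0.4277978  -0.22691041 -0.87334527]
[ 0.44996545 -0.06973407  0.10471533]
```

View pics/g6.png

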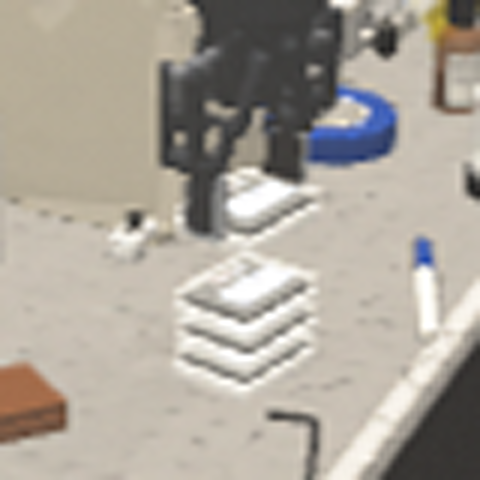

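```bash
python3 - <<'E'
from h import *
p=read_camera("side")
# column means of whiteness to get right/left extents with subpixel
g=cv2.resize(p["color"][150:230,300:380].min(2),None,fx=8,fy=8,interpolation=cv2.INTER_CUBIC)
for nm,y0,y1 in (("held",27,42),("p3",44,56),("p2",53,60),("p1",58,66)):
    for t in (195,210): 
        m=(g[y0*8:y1*8]>t); c=np.nonzero(m[:,25*8:57*8].sum(0)>4)[0]; print(nm,t,c.min()/8+325-.44,c.max()/8+325-.44)
for nm,v,z in (("held_at_TCP",[.45,-.0698,np.radians(-14.1)],.085),("pile3",[.4479,-.0703,np.radians(-14)],.036)):
    q=proj(p,corners(v,.05,.066,z,z+.018)); print(nm,q[:,0].min(),q[:,0].max(), q[:,1].min(),q[:,1].max())
E
```

```text
held 195 324.56 353.06
held 210 324.56 352.56
p3 195 328.31 352.685
p3 210 328.81 352.31
p2 195 328.935 352.685
p2 210 329.435 352.185
p1 195 328.185 351.81
p1 210 328.685 351.435
held_at_TCP 327.90400306249086 352.7810193573867 177.06576606740794 192.8574060033665
pile3 328.1200648608868 352.623559188103 190.59649297778785 206.78877332457168
```

>>> {"api": "drive_tool", "payload": {"rows": [[0,0,0,-0.0022,0.0012,0.012,0.6],[0,0,0,0,0,0.01,0.6],[0,0,0,0,0,0.004,0.6],[0,0,0,0,0,0.001,0.6],[0,0,0,0,0,0,0.6],[0,0,0,0,0,0,0.6],[0,0,0,0,0,0,0.6],[0,0,0,0,0,0,0.6]]}}

```text
time: 15.42
tool_pos: [0.4469, -0.0704, 0.0769]
tcp_rot: [3.118, -0.386, 0.001]
wrist_force: [-0.9, 0.9, 0.2]
width: 0.763
grip_force: 28.2
```

>>> {"api": "drive_tool", "payload": {"rows": [[0,0,0,0,0,0.001,0.6],[0,0,0,0,0,0,0.6],[0,0,0,0,0,0,0.6]]}}

```text
time: 15.67
tool_pos: [0.4465, -0.0703, 0.0755]
tcp_rot: [-3.118, 0.386, -0.0]
wrist_force: [-0.4, -0.8, 0.5]
width: 0.765
grip_force: 28.2
```

>>> {"api": "drive_tool", "payload": {"rows": [[0,0,0,0.001,0,0.001,0.6],[0,0,0,0,0,0,0.6],[0,0,0,0,0,0.001,0.6],[0,0,0,0,0,0,0.6]]}}

```text
time: 16.0
tool_pos: [0.4473, -0.0705, 0.0733]
tcp_rot: [-3.118, 0.386, 0.001]
wrist_force: [-0.0, 0.2, -0.3]
width: 0.762
grip_force: 28.2
```

>>> {"api": "drive_tool", "payload": {"rows": [[0,0,0,0,0,0.001,0.6],[0,0,0,0,0,0,0.6],[0,0,0,0,0,0,0.6]]}}

```text
time: 16.25
tool_pos: [0.4473, -0.0705, 0.0723]
tcp_rot: [-3.118, 0.386, 0.001]
wrist_force: [1.5, -0.7, -1.3]
width: 0.763
grip_force: 28.2
```

>>> {"api": "drive_tool", "payload": {"rows": [[0,0,0,0,0,0.001,0.6],[0,0,0,0,0,0,0.6],[0,0,0,0,0,0,0.6]]}}

```text
time: 16.5
tool_pos: [0.4474, -0.0705, 0.0714]
tcp_rot: [-3.118, 0.386, 0.0]
wrist_force: [-0.5, 0.6, -0.1]
width: 0.766
grip_force: 28.2
```

>>> {"api": "drive_tool", "payload": {"rows": [[0,0,0,0,0,0.0005,0.6],[0,0,0,0,0,0,0.6]]}}

```text
time: 16.67
tool_pos: [0.4476, -0.0705, 0.0711]
tcp_rot: [3.118, -0.386, 0.0]
wrist_force: [0.3, 0.8, 0.7]
width: 0.767
grip_force: 28.2
```

>>> {"api": "drive_tool", "payload": {"rows": [[0,0,0,0,0,0.0005,0.6],[0,0,0,0,0,0,0.6]]}}

```text
time: 16.83
tool_pos: [0.4476, -0.0706, 0.0711]
tcp_rot: [3.118, -0.386, 0.0]
wrist_force: [-1.8, 1.3, 5.4]
width: 0.762
grip_force: 28.7
```

>>> {"api": "drive_tool", "payload": {"rows": [[0,0,0,0,0,0.0005,0.6],[0,0,0,0,0,0,0.6]]}}

```text
time: 17.0
tool_pos: [0.4477, -0.0706, 0.0711]
tcp_rot: [3.118, -0.386, -0.0]
wrist_force: [-3.9, -0.2, 9.4]
width: 0.762
grip_force: 29.2
```

>>> {"api": "drive_tool", "payload": {"rows": [[0,0,0,0,0,0.0005,0.6],[0,0,0,0,0,0,0.6]]}}

```text
time: 17.17
tool_pos: [0.4478, -0.0706, 0.0711]
tcp_rot: [3.118, -0.386, -0.0]
wrist_force: [-5.7, 1.0, 12.7]
width: 0.767
grip_force: 29.6
```

>>> {"api": "drive_tool", "payload": {"rows": [[0,0,0,0,0,-0.0018,0.6],[0,0,0,0,0,0,0.6],[0,0,0,0,0,0,0.6],[0,0,0,0,0,0,0.85],[0,0,0,0,0,0,1],[0,0,0,0,0,0,1]]}}

```text
time: 17.67
tool_pos: [0.4473, -0.0705, 0.071]
tcp_rot: [-3.118, 0.386, 0.001]
wrist_force: [0.7, -0.7, 0.1]
width: 0.995
grip_force: 0.0
```

>>> {"api": "drive_tool", "payload": {"rows": [[0,0,0,0,0,-0.01,1],[0,0,0,0,0,-0.03,1],[0,0,0,0,0,-0.04,1],[0,0,0,0,0,-0.03,1],[0,0,0,0,0,-0.01,1],[0,0,0,0,0,0,1]]}}

```text
time: 18.17
tool_pos: [0.4502, -0.0711, 0.1958]
tcp_rot: [3.117, -0.385, 0.013]
wrist_force: [0.7, -0.6, 0.2]
width: 1.001
grip_force: 0.0
```

```bash
python3 - <<'E'
from h import *
s=status.read_state(); print(s["tool_pos"],s["q"])
a0=np.degrees(2*np.arctan2(s["tcp_rot"][1],s["tcp_rot"][0]))%360; a0=a0-360 if a0>180 else a0
mid=np.array(s["tool_pos"])*.5+np.array([.5333,.2447,.18])*.5
rows([(mid,down(a0+72.5),11),((.5333,.2447,.18),down(130.9),11)])
E
```

```text
[ 0.45023432 -0.07111696  0.19582087] [-2.11313094e-01 -1.22800861e-01  2.11938098e+00 -3.76599455e-06
  1.13655282e+00  1.60557935e+00]
0 [0.0, 0.0, -6.6, 0.0002, -0.0148, 0.0007]
1 [0.0, 0.0, -6.6, 0.0019, -0.0147, 0.0007]
2 [0.0, 0.0, -6.6, 0.0035, -0.0144, 0.0007]
3 [0.0, 0.0, -6.6, 0.0052, -0.0139, 0.0007]
4 [0.0, 0.0, -6.6, 0.0067, -0.0132, 0.0007]
5 [0.0, 0.0, -6.6, 0.0082, -0.0124, 0.0007]
6 [0.0, 0.0, -6.6, 0.0096, -0.0113, 0.0007]
7 [0.0, 0.0, -6.6, 0.0108, -0.0102, 0.0007]
8 [0.0, 0.0, -6.6, 0.0119, -0.0089, 0.0007]
9 [0.0, 0.0, -6.6, 0.0128, -0.0074, 0.0007]
10 [0.0, 0.0, -6.6, 0.0136, -0.0059, 0.0007]
11 [0.0, 0.0, -6.6, 0.0142, -0.0043, 0.0007]
12 [0.0, 0.0, -6.6, 0.0146, -0.0026, 0.0007]
13 [0.0, 0.0, -6.6, 0.0148, -0.001, 0.0007]
14 [0.0, 0.0, -6.6, 0.0148, 0.0008, 0.0007]
15 [0.0, 0.0, -6.6, 0.0146, 0.0024, 0.0007]
16 [0.0, 0.0, -6.6, 0.0143, 0.0041, 0.0007]
17 [0.0, 0.0, -6.6, 0.0137, 0.0057, 0.0007]
18 [0.0, 0.0, -6.6, 0.0129, 0.0073, 0.0007]
19 [0.0, 0.0, -6.6, 0.012, 0.0087, 0.0007]
20 [0.0, 0.0, -6.6, 0.011, 0.01, 0.0007]
21 [0.0, 0.0, -6.6, 0.0097, 0.0112, 0.0007]
```

>>> {"api": "drive_tool", "payload": {"rows": [[0,0,-6.6,0.0002,-0.0148,0.001,1],[0,0,-6.6,0.0019,-0.0147,0.001,1],[0,0,-6.6,0.0035,-0.0144,0.001,1],[0,0,-6.6,0.0052,-0.0139,0.001,1],[0,0,-6.6,0.0067,-0.0132,0.001,1],[0,0,-6.6,0.0082,-0.0124,0.001,1],[0,0,-6.6,0.0096,-0.0113,0.001,1],[0,0,-6.6,0.0108,-0.0102,0.001,1]]}}

```text
time: 18.83
tool_pos: [0.4762, 0.0449, 0.1811]
tcp_rot: [-2.96, -1.049, 0.005]
wrist_force: [-0.9, -0.1, 0.8]
width: 1.0
grip_force: 0.0
```

>>> {"api": "drive_tool", "payload": {"rows": [[0,0,-6.6,0.0119,-0.0089,0.001,1],[0,0,-6.6,0.0128,-0.0074,0.001,1],[0,0,-6.6,0.0136,-0.0059,0.001,1],[0,0,-6.6,0.0142,-0.0043,0.001,1],[0,0,-6.6,0.0146,-0.0026,0.001,1],[0,0,-6.6,0.0148,-0.001,0.001,1],[0,0,-6.6,0.0148,0.0008,0.001,1],[0,0,-6.6,0.0146,0.0024,0.001,1]]}}

```text
time: 19.5
tool_pos: [0.5061, 0.1593, 0.173]
tcp_rot: [-2.184, -2.255, 0.005]
wrist_force: [-0.4, -0.4, 0.2]
width: 1.002
grip_force: 0.0
```

>>> {"api": "drive_tool", "payload": {"rows": [[0,0,-6.6,0.0143,0.0041,0.001,1],[0,0,-6.6,0.0137,0.0057,0.001,1],[0,0,-6.6,0.0129,0.0073,0.001,1],[0,0,-6.6,0.012,0.0087,0.001,1],[0,0,-6.6,0.011,0.01,0.001,1],[0,0,-6.6,0.0097,0.0112,0.001,1],[0,0,0,0,0,0,1],[0,0,0,0,0,0,1]]}}

```text
time: 20.17
tool_pos: [0.5287, 0.245, 0.1672]
tcp_rot: [-1.301, -2.857, 0.004]
wrist_force: [-0.1, -0.5, 0.9]
width: 1.002
grip_force: 0.0
```

```bash
python3 - <<'E'
from h import *
np.set_printoptions(suppress=True,precision=4)
t=read_camera("top"); p=read_camera("side"); s=status.read_state(); print(s["tool_pos"],np.degrees(2*np.arctan2(s["tcp_rot"][1],s["tcp_rot"][0])))
uv=proj(t,[[.4475,-.069,.072]])[0]
for th in (190,200): print(boxpose(t,uv,.054,.072,t=th,angs=(-.24,)))
a=cv2.resize(t["color"][200:260,313:373,::-1],(400,400),interpolation=cv2.INTER_CUBIC)
line(t,corners([.4475,-.069,-.239],.05,.066,.054,.072)[4:],(0,0,255),a,400/60,np.array([313,200]))
b=cv2.resize(p["color"][170:230,310:370,::-1],(400,400),interpolation=cv2.INTER_CUBIC)
cv2.imwrite("pics/g7.png",np.hstack([a,b]))
E
```

```text
[0.5289 0.2443 0.1679] -229.0146431601437
((array([ 0.4468, -0.0685, -0.2526]), np.float64(0.0735956767817445)), 190)
((array([ 0.4467, -0.0686, -0.2486]), np.float64(0.04909929249743239)), 200)
```

View pics/g7.png

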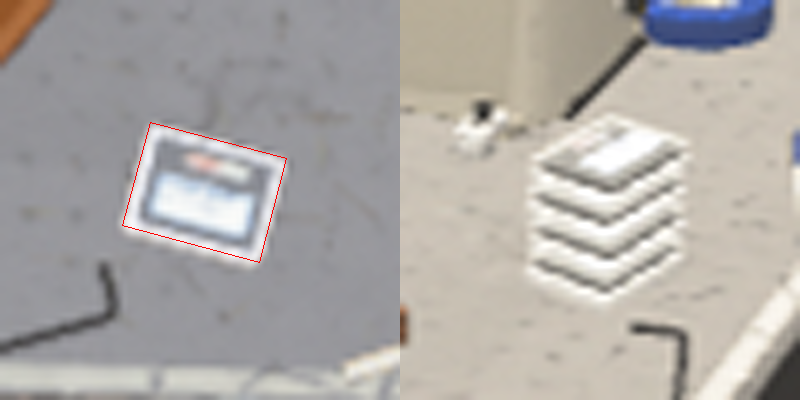

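The side view shows the four boxes standing flush, with the column edges at crop x≈530 and 685. The top fit agrees to within 1 mm and 1°. Next I grip the knob.

>>> {"api": "drive_tool", "payload": {"rows": [[0,0,0,-0.0026,0.0036,0.02,1],[0,0,0,0,0,0.025,1],[0,0,0,0,0,0.018,1],[0,0,0,0,0,0.006,1],[0,0,0,0,0,0,1],[0,0,0,0,0,0,1],[0,0,0,0,0,0,1]]}}

```text
time: 20.85
tool_pos: [0.5353, 0.2457, 0.1017]
tcp_rot: [1.301, 2.858, 0.003]
wrist_force: [0.2, 1.2, 0.4]
width: 1.001
grip_force: 0.0
```

>>> {"api": "drive_tool", "payload": {"rows": [[0,0,0,0,0,0,0.2],[0,0,0,0,0,0,0.2],[0,0,0,0,0,0,0.2],[0,0,0,0,0,0,0.2],[0,0,0,0,0,0,0.2],[0,0,0,0,0,0,0.2],[0,0,0,0,0,0,0.2]], "force": 50}}

```text
time: 21.43
tool_pos: [0.5335, 0.2449, 0.1011]
tcp_rot: [-1.299, -2.859, 0.004]
wrist_force: [-4.9, -2.8, 6.5]
width: 0.314
grip_force: 49.5
```

>>> {"api": "drive_tool", "payload": {"rows": [[0,0,0,0,0,-0.002,0.2],[0,0,0,0,0,0,0.2],[0,0,0,0,0,0,0.2]]}}

```text
time: 21.68
tool_pos: [0.5336, 0.2449, 0.1014]
tcp_rot: [-1.3, -2.859, 0.003]
wrist_force: [-0.7, -2.7, -2.8]
width: 0.316
grip_force: 49.5
```

>>> {"api": "drive_tool", "payload": {"rows": [[0,0,0,0,0,-0.002,0.2],[0,0,0,0,0,0,0.2],[0,0,0,0,0,0,0.2]]}}

```text
time: 21.93
tool_pos: [0.5337, 0.2449, 0.1035]
tcp_rot: [-1.3, -2.859, 0.003]
wrist_force: [-0.1, -4.0, -4.5]
width: 0.314
grip_force: 49.5
```

>>> {"api": "drive_tool", "payload": {"rows": [[0,0,0,0,0,-0.001,0.2],[0,0,0,0,0,0,0.2],[0,0,0,0,0,0,0.2]]}}

```text
time: 22.18
tool_pos: [0.5338, 0.2449, 0.1046]
tcp_rot: [-1.3, -2.859, 0.003]
wrist_force: [1.0, -4.6, -5.0]
width: 0.32
grip_force: 49.7
```

>>> {"api": "drive_tool", "payload": {"rows": [[0,0,0,0,0,-0.001,0.2],[0,0,0,0,0,0,0.2],[0,0,0,0,0,0,0.2]]}}

```text
time: 22.43
tool_pos: [0.5338, 0.2449, 0.1051]
tcp_rot: [-1.3, -2.859, 0.003]
wrist_force: [2.2, -3.8, -9.3]
width: 0.315
grip_force: 50.5
```

>>> {"api": "drive_tool", "payload": {"rows": [[0,0,0,0,0,-0.001,0.2],[0,0,0,0,0,0,0.2],[0,0,0,0,0,0,0.2]]}}

```text
time: 22.68
tool_pos: [0.5338, 0.2449, 0.1055]
tcp_rot: [-1.3, -2.859, 0.003]
wrist_force: [4.2, -3.0, -13.5]
width: 0.313
grip_force: 50.8
```

Caught: the pull climbs from 5 to 13 N after about 3.5 mm of play. I back off, then turn anticlockwise in steps and test each time.

>>> {"api": "drive_tool", "payload": {"rows": [[0,0,0,0,0,0.004,0.2],[0,0,-6,0,0,0,0.2],[0,0,-6,0,0,0,0.2],[0,0,-6,0,0,0,0.2],[0,0,-6,0,0,0,0.2],[0,0,-6,0,0,0,0.2],[0,0,0,0,0,0,0.2]]}}

```text
time: 23.27
tool_pos: [0.5342, 0.2455, 0.1034]
tcp_rot: [-0.512, -3.099, 0.0]
wrist_force: [-0.5, -3.5, -4.0]
width: 0.315
grip_force: 51.6
```

>>> {"api": "drive_tool", "payload": {"rows": [[0,0,0,0,0,-0.002,0.2],[0,0,0,0,0,-0.0015,0.2],[0,0,0,0,0,0,0.2],[0,0,0,0,0,0,0.2]]}}

```text
time: 23.6
tool_pos: [0.5346, 0.2455, 0.1069]
tcp_rot: [0.518, 3.098, 0.0]
wrist_force: [2.2, -4.6, -5.1]
width: 0.319
grip_force: 51.5
```

>>> {"api": "drive_tool", "payload": {"rows": [[0,0,0,0,0,-0.0015,0.2],[0,0,0,0,0,-0.0015,0.2],[0,0,0,0,0,0,0.2],[0,0,0,0,0,0,0.2]]}}

```text
time: 23.93
tool_pos: [0.535, 0.2455, 0.1099]
tcp_rot: [0.516, 3.097, 0.0]
wrist_force: [5.0, -3.3, -8.1]
width: 0.316
grip_force: 51.6
```

The cover came 9 mm up at low force, so it has let go. I lower it, turn another 10° for margin and plan the arc.

>>> {"api": "drive_tool", "payload": {"rows": [[0,0,0,0,0,0.004,0.2],[0,0,0,0,0,0.003,0.2],[0,0,-5,0,0,0,0.2],[0,0,-5,0,0,0,0.2],[0,0,0,0,0,0,0.2],[0,0,0,0,0,0,0.2]], "force": 60}}

```text
time: 24.43
tool_pos: [0.5342, 0.2458, 0.1029]
tcp_rot: [-0.248, -3.132, -0.001]
wrist_force: [-0.5, -3.4, -3.0]
width: 0.313
grip_force: 60.6
```

```bash
cat >> h.py <<'E'
Y=.19
def arc(P0,H,R0,th): # pose of the grip when cover is open th rad (P0,R0: shut)
    w=Ro.from_rotvec(th*np.array([-np.sin(Y),np.cos(Y),0])); return H+w.apply(P0-H),w*R0
P0=np.array([.5337,.2451,.1008]); H=P0+.162*np.array([np.cos(Y),np.sin(Y),0]); H[2]=.071
E
python3 - <<'E'
from h import *
s=status.read_state(); a=np.degrees(2*np.arctan2(s["tcp_rot"][1],s["tcp_rot"][0])); print(s["tool_pos"],a,s["wrist_force"],s["q"],H)
R0=down(a); th0=(s["tool_pos"][2]-P0[2])/.162; print("th0",np.degrees(th0))
st=arc(P0,H,R0,th0); N=24
wp=[(*arc(P0,H,R0,th),1) for th in np.linspace(th0,np.radians(60),N+1)[1:]]
print(wp[-1][0]); rows(wp,start=(s["tool_pos"],Ro.from_rotvec(s["tcp_rot"])))
E
```

```text
[0.53423042 0.24578096 0.10291436] -189.04814398840253 [-0.49863676 -3.4378695  -3.01086866] [ 3.88617247e-01  2.34415162e-01  1.93002140e+00  4.73980279e-04
  9.76993372e-01 -1.02452434e+00] [0.69278469 0.27569514 0.071     ]
th0 0.7478022819299903
[0.63858547 0.26527156 0.22619612]
0 [1.1, 3.0, 0.0, -0.0014, -0.0001, -0.0069]
1 [0.8, 2.3, 0.0, -0.0013, 0.0005, -0.007]
2 [0.8, 2.3, 0.0, -0.0013, 0.0005, -0.007]
3 [0.8, 2.3, 0.0, -0.0013, 0.0005, -0.007]
4 [0.8, 2.3, 0.0, -0.0013, 0.0005, -0.007]
5 [0.8, 2.3, 0.0, -0.0013, 0.0005, -0.007]
6 [0.8, 2.3, 0.0, -0.0013, 0.0005, -0.007]
7 [0.8, 2.3, 0.0, -0.0013, 0.0005, -0.007]
8 [0.8, 2.3, 0.0, -0.0013, 0.0005, -0.007]
9 [0.8, 2.3, 0.0, -0.0013, 0.0005, -0.007]
10 [0.8, 2.3, 0.0, -0.0013, 0.0005, -0.007]
11 [0.8, 2.3, 0.0, -0.0013, 0.0005, -0.007]
12 [0.8, 2.3, 0.0, -0.0013, 0.0005, -0.007]
13 [0.8, 2.3, 0.0, -0.0013, 0.0005, -0.007]
14 [0.8, 2.3, 0.0, -0.0013, 0.0005, -0.007]
15 [0.8, 2.3, 0.0, -0.0013, 0.0005, -0.007]
16 [0.8, 2.3, 0.0, -0.0013, 0.0005, -0.007]
17 [0.8, 2.3, 0.0, -0.0013, 0.0005, -0.007]
18 [0.8, 2.3, 0.0, -0.0013, 0.0005, -0.007]
19 [0.8, 2.3, 0.0, -0.0013, 0.0005, -0.007]
20 [0.8, 2.3, 0.0, -0.0013, 0.0005, -0.007]
21 [0.8, 2.3, 0.0, -0.0013, 0.0005, -0.007]
22 [0.8, 2.3, 0.0, -0.0013, 0.0005, -0.007]
23 [0.8, 2.3, 0.0, -0.0013, 0.0005, -0.007]
```

>>> {"api": "drive_tool", "payload": {"rows": [[1.0,3.0,0,-0.0014,0,-0.007,0.2],[0.8,2.3,0,-0.0013,0.0005,-0.007,0.2],[0.8,2.3,0,-0.0013,0.0005,-0.007,0.2],[0.8,2.3,0,-0.0013,0.0005,-0.007,0.2],[0,0,0,0,0,0,0.2]]}}

```text
time: 24.85
tool_pos: [0.5426, 0.2473, 0.1316]
tcp_rot: [-0.234, -2.953, 0.067]
wrist_force: [-3.2, -2.2, -1.6]
width: 0.312
grip_force: 61.0
```

```bash
cat > c.py <<'E'
from h import *
s=status.read_state(); d=s["tool_pos"]-H; u=np.array([np.cos(Y),np.sin(Y),0]); r0=P0-H
f=lambda v:np.degrees(np.arctan2(v[2],-(v@u)))
zt=Ro.from_rotvec(s["tcp_rot"]).apply([0,0,1]); 
print("open by pos",f(d)-f(r0),"radius",np.hypot(d@u,d[2])-np.hypot(r0@u,r0[2]),"lat",d@np.cross([0,0,1],u),"tool tilt",np.degrees(np.arctan2(-zt@u,-zt[2])),"F",s["wrist_force"],"q",s["q"].round(2),s["torque"].round(2))
E
python3 c.py
```

```text
open by pos 11.187234484772505 radius -0.0002887382097362112 lat 0.0004952632324573061 tool tilt 10.561215990875194 F [-3.23482542 -2.21341894 -1.61361595] q [ 0.37  0.32  1.77  0.04  1.23 -1.06] [-0.61  0.41  0.08]
```

Free and following well, so I continue the arc.

>>> {"api": "drive_tool", "payload": {"rows": [[0.8,2.3,0,-0.0013,0.0005,-0.007,0.2],[0.8,2.3,0,-0.0013,0.0005,-0.007,0.2],[0.8,2.3,0,-0.0013,0.0005,-0.007,0.2],[0.8,2.3,0,-0.0013,0.0005,-0.007,0.2],[0.8,2.3,0,-0.0013,0.0005,-0.007,0.2],[0.8,2.3,0,-0.0013,0.0005,-0.007,0.2],[0,0,0,0,0,0,0.2]]}}

```text
time: 25.43
tool_pos: [0.5625, 0.2512, 0.1683]
tcp_rot: [-0.213, -2.705, 0.152]
wrist_force: [-3.4, -2.0, -1.7]
width: 0.314
grip_force: 61.0
```

```bash
python3 c.py
```

```text
open by pos 25.845801416733188 radius -0.00027570829163256483 lat 0.0005164402708378209 tool tilt 25.08439773663193 F [-3.44345698 -1.95081254 -1.68476235] q [ 0.34  0.48  1.52  0.07  1.57 -1.09] [-0.5   0.12  0.19]
```

>>> {"api": "drive_tool", "payload": {"rows": [[0.8,2.3,0,-0.0013,0.0005,-0.007,0.2],[0.8,2.3,0,-0.0013,0.0005,-0.007,0.2],[0.8,2.3,0,-0.0013,0.0005,-0.007,0.2],[0.8,2.3,0,-0.0013,0.0005,-0.007,0.2],[0.8,2.3,0,-0.0013,0.0005,-0.007,0.2],[0.8,2.3,0,-0.0013,0.0005,-0.007,0.2],[0.8,2.3,0,-0.0013,0.0005,-0.007,0.2],[0,0,0,0,0,0,0.2]]}}

```text
time: 26.1
tool_pos: [0.5958, 0.2577, 0.2024]
tcp_rot: [-0.189, -2.413, 0.235]
wrist_force: [-1.2, -0.4, -3.4]
width: 0.314
grip_force: 61.1
```

```bash
python3 c.py
```

```text
open by pos 42.67906464702802 radius -0.0004230301049505114 lat 0.0006676806965376994 tool tilt 42.11306413994451 F [-1.17945694 -0.4056418  -3.44904811] q [ 0.32  0.71  1.21  0.1   1.95 -1.09] [-0.29 -0.5   0.26]
```

>>> {"api": "drive_tool", "payload": {"rows": [[0.8,2.3,0,-0.0013,0.0005,-0.007,0.2],[0.8,2.3,0,-0.0013,0.0005,-0.007,0.2],[0.8,2.3,0,-0.0013,0.0005,-0.007,0.2],[0.8,2.3,0,-0.0013,0.0005,-0.007,0.2],[0.8,2.3,0,-0.0013,0.0005,-0.007,0.2],[0.8,2.3,0,-0.0013,0.0005,-0.007,0.2],[0.8,2.3,0,-0.0013,0.0005,-0.007,0.2],[0,0,0,0,0,0,0.2]]}}

```text
time: 26.77
tool_pos: [0.6376, 0.2659, 0.2252]
tcp_rot: [-0.165, -2.115, 0.305]
wrist_force: [-0.2, 1.9, -4.9]
width: 0.311
grip_force: 61.2
```

>>> {"api": "drive_tool", "payload": {"rows": [[0,0,0,0,0,0,0.2],[0,0,0,0,0,0,0.2],[0,0,0,0,0,0,0.2],[0,0,0,0,0,0,0.2]]}}

```text
time: 27.1
tool_pos: [0.638, 0.2659, 0.2257]
tcp_rot: [-0.165, -2.124, 0.303]
wrist_force: [3.3, 5.4, -16.3]
width: 0.313
grip_force: 61.1
```

```bash
python3 - <<'E'
import c
from h import *
np.set_printoptions(suppress=True,precision=4)
# cover seen? compare cover mask in side view with predicted outline for angles
p=read_camera("side"); t=read_camera("top")
for d in masks_of(p,"cover")[:1]:
    m=d["mask"]; print(d["score"],d["bbox"])
    for deg in (50,55,60,65):
        w=Ro.from_rotvec(np.radians(deg)*np.array([-np.sin(Y),np.cos(Y),0])); R=Ro.from_rotvec([0,0,Y])
        Q=H+w.apply(R.apply([[-.187,-.128,.0035],[-.187,.128,.0035],[0,.128,.0035],[0,-.128,.0035]]))
        k=np.zeros((400,640),np.uint8); cv2.fillPoly(k,[proj(p,Q).round().astype(np.int32)],1); print(deg,(m&(k>0)).sum()/(m|(k>0)).sum())
uv=proj(t,[[.447,-.069,.072]])[0]; print(boxpose(t,uv,.054,.072,t=200,angs=(-.24,)))
for o in ("wash_bottle","dish","bell_jar"):
    for d in masks_of(t,o)[:1]: print(o,d["score"],d["bbox"])
E
```

```text
open by pos 59.79326004560155 radius -0.0002971596778379715 lat 0.0007389064026021384 tool tilt 58.79822628463971 F [  3.33098068   5.41263702 -16.27216328] q [ 0.31  0.96  0.87  0.15  2.33 -1.07] [ 0.58 -2.84 -0.21]
0.72 [195.2, 156.3, 259.3, 246.3]
50 0.07717041800643087
55 0.38311688311688313
60 0.59832953682612
65 0.41001124859392574
((array([ 0.4468, -0.0686, -0.2485]), np.float64(0.05872823336760502)), 200)
dish 0.69 [282.8, 237.1, 296.7, 254.1]
bell_jar 0.76 [424.2, 242.1, 445.4, 258.6]
```

>>> {"api": "drive_tool", "payload": {"rows": [[0,0,0,0,0,0,0.2],[0,0,0,0,0,0,0.2],[0,0,0,0,0,0,0.2],[0,0,0,0,0,0,0.2]]}}

```text
time: 27.73
tool_pos: [0.638, 0.2659, 0.2258]
tcp_rot: [-0.165, -2.124, 0.303]
wrist_force: [4.3, 4.8, -16.4]
width: 0.316
grip_force: 61.1
```

```bash
python3 - <<'E'
import c
from h import *
p=read_camera("side")
for o in ("wash_bottle","dish","bell_jar"):
    for d in masks_of(p,o)[:1]: print(o,d["score"],d["bbox"])
E
```

```text
open by pos 59.79734680602137 radius -0.0002591132095866866 lat 0.0007327091128407921 tool tilt 58.79930745490236 F [  4.27428675   4.79588697 -16.35808079] q [ 0.31  0.96  0.87  0.15  2.33 -1.07] [ 0.6  -2.82 -0.25]
wash_bottle 0.74 [291.2, 263.3, 309.4, 297.8]
dish 0.64 [324.5, 230.3, 347.2, 246.1]
bell_jar 0.54 [378.2, 162.4, 390.5, 186.4]
```

>>> {"api": "drive_tool", "payload": {"rows": [[-0.3,-0.8,0,0.0004,-0.0002,0.0023,0.2],[0,0,0,0,0,0,0.2],[0,0,0,0,0,0,0.2],[0,0,0,0,0,0,0.2]]}}

```text
time: 28.27
tool_pos: [0.6358, 0.2655, 0.225]
tcp_rot: [-0.166, -2.139, 0.3]
wrist_force: [3.2, 6.1, -17.1]
width: 0.311
grip_force: 61.0
```

```bash
python3 c.py
```

```text
open by pos 58.98866110023727 radius -0.00023414448479142091 lat 0.0007143479198755097 tool tilt 57.94019235634532 F [  3.16481642   6.10628416 -17.13915721] q [ 0.31  0.95  0.88  0.15  2.31 -1.07] [ 0.62 -2.87 -0.25]
```

>>> {"api": "drive_tool", "payload": {"rows": [[0.2,0.5,0,0,0,0,0.2],[0,0,0,0,0,0,0.2],[0,0,0,0,0,0,0.2],[0,0,0,0,0,0,0.2]]}}

```text
time: 28.6
tool_pos: [0.636, 0.2655, 0.2249]
tcp_rot: [-0.166, -2.13, 0.302]
wrist_force: [3.9, 5.0, -16.7]
width: 0.312
grip_force: 61.0
```

```bash
python3 c.py
```

```text
open by pos 59.02853291315342 radius -0.00034783139338642743 lat 0.0007441057595843226 tool tilt 58.45517729435151 F [  3.89781129   5.01800494 -16.67301681] q [ 0.31  0.96  0.88  0.15  2.32 -1.07] [ 0.66 -3.01 -0.28]
```

The residual 17 N is purely radial, pulling towards the hinge. I ease the tool about 1.5 mm inward.

>>> {"api": "drive_tool", "payload": {"rows": [[0,0,0,-0.0014,0.0005,0,0.2],[0,0,0,0,0,0,0.2],[0,0,0,0,0,0,0.2],[0,0,0,0,0,0,0.2]]}}

```text
time: 28.93
tool_pos: [0.6364, 0.2656, 0.225]
tcp_rot: [-0.165, -2.128, 0.302]
wrist_force: [2.5, 5.1, -13.8]
width: 0.311
grip_force: 61.1
```

```bash
python3 c.py
```

```text
open by pos 59.182477873746954 radius -0.00038298266755878996 lat 0.00074864166965561 tool tilt 58.536644246455744 F [  2.45791863   5.08843055 -13.83737265] q [ 0.31  0.96  0.88  0.15  2.32 -1.07] [ 0.56 -2.35 -0.27]
```

>>> {"api": "drive_tool", "payload": {"rows": [[0,0,0,-0.0015,0.0005,0,0.2],[0,0,0,-0.0015,0.0005,-0.0005,0.2],[0,0,0,0,0,0,0.2],[0,0,0,0,0,0,0.2],[0,0,0,0,0,0,0.2],[0,0,0,0,0,0,0.2]]}}

```text
time: 29.43
tool_pos: [0.6377, 0.2658, 0.2254]
tcp_rot: [-0.163, -2.125, 0.303]
wrist_force: [-0.7, 4.8, -7.4]
width: 0.311
grip_force: 61.1
```

```bash
python3 c.py
```

```text
open by pos 59.656425696503 radius -0.0005142819363531115 lat 0.0007286980463125196 tool tilt 58.75241553716985 F [-0.6846508   4.82182872 -7.36467676] q [ 0.31  0.96  0.87  0.15  2.33 -1.07] [ 0.35 -1.05 -0.38]
```

The force is now low and steady, the cover stands at about 59.7° and the grip holds at 61 N.

```bash
python3 -c "
from workcell import workorder
print(workorder.finish_job())"
```

```text
the job is handed in; nothing more can be done
None
```

I handed the job in at about 29 s of the 72 s: the four boxes stand square to within about 1 mm, the latch was caught and came free within 30° anticlockwise (I turned it 40° in all), and the cover stands about 60° open with the knob still gripped.

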